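# Change over the two pastry cases

## Robot

A 7-joint arm with a two-finger parallel gripper is mounted at the origin on a cart in front of the work surface, level with it; the furniture and walls round the work are solid. World frame = base frame: x ahead of the robot, y to its left, z up, the work surface at z = 0. Lengths are in m, angles in rad, forces in N, time in s.
With the tool pointing down it reaches from about 0.4 to 0.85 m from the base axis. Payload 10.4 kg.
Tool frame: the origin (TCP) lies midway between the tips of the shut fingers; the grasp point (between the pads) lies 19 mm behind it; z points along the fingers, y is the line along which they close (so a half turn about z gives the same grasp; the last joint's range is limited). The gripper opens to 87 mm and grips with 3 to 60 N. Pads are 19 mm wide; open, the fingers measure 117 mm over their backs; the gripper's body (75 mm by 190 mm) begins 51 mm behind the grasp point.
Start: joints at [-1.261, 0.332, -0.065, 1.46, 0.022, 1.35, -0.088], TCP at [0.204, 0.591, 0.223] pointing down, gripper open.
Joint ranges: [-2.6, 2.6], [-0.5, 2.12], [-1.47, 1.34], [0.16, 2.42], [-1.27, 4.41], [0.06, 2.06], [-2.6, 2.6]. Speed limits (rad/s): [2.22, 2.22, 2.79, 2.79, 3.14, 3.14, 3.14].

## Interface

Orientations are given as a unit quaternion [x, y, z, w].
In Python, from bench import r gives the robot as it stands.
- The arm moves only by the tool arm_command, never from a script. Its arguments are lists of equal length, an entry for each row: "xyz": the shift along the world's x, y, z in m, a list of three; "rot": the turn, a rotation vector about the world's x, y, z in rad, a list of three. In form: {"xyz": [[tx, ty, tz], ...], "rot": [[ax, ay, az], ...]}. A call has 1 to 20 rows; each row is the pose to reach, as a shift and turn from the pose commanded when the call began; what a row does not reach only later rows make up. A row lasts 1/12 s, in which the tool goes at most 41.7 mm and 7.16 degrees, less where a joint would pass 70% of its speed; a pose out of reach is approached as far as the arm can. A call with a gripper value outside its range is refused whole. "grip" is the opening, from 0 (shut) to 1 (fully open), set as the call begins (left out, the last holds). The fingers move at their own pace and stop on an object; "squeeze" is the grip in N (left out, the last holds). Time passes only in rows, so rows that repeat a pose let the fingers close. It gives the time, the measured TCP pose, the force, the opening and the grip force at its end, in the units of the state.
- r.read_state(): the state, without advancing time (a new reading comes with each control period).
- r.camera(name): name is "side" or "top"; returns the picture (400x640x3 uint8, red, green, blue); there is no depth.
- r.camera_model(name): a dict with "fx", "fy", "cx", "cy" (pixels), "T" (4x4, takes a point from camera to world coordinates). Camera axes: x right, y up, looking along -z (the intrinsics and any distortion apply to the point x, -y, -z); pixel columns grow to the right and rows downward; lengths in m; the calibration is good to about 2 mm. A picture is of the moment at which its call begins. camera_model takes no time and is no camera call.
- r.close_job(): hands the job in; it is judged then, once.
Trained networks look in the newest picture that a camera, given by its name, has taken for a name from the list of things; names that differ only in an ending like _2 or _b are one class to them, and where a whole thing is asked for, a point or a joint stands for the part that bears it (a point fixed in the world has none). Each returns a list of dicts, best first, with "conf" (0 to 1); they miss things now and then, are a little off and sometimes report something else, mostly with a low value. They report only what shows in the picture. A call takes as long as a camera call.
- r.look_for(label, camera): "at" ([x, y, z] in m, in the coordinates of the camera as it stood for that picture, good to about 4 mm: the middle of the surface that is visible of it).
- r.spot_point(label, camera): "at" ([x, y, z] in m, in the coordinates of the camera as it stood for that picture, good to about 4 mm: a listed point, or the origin of a listed thing).
The state is a dict: "time": time; "joint_positions": joint angles; "joint_vel": joint speeds; "joint_torque": joint torques, N m; "ee_pos": TCP position; "eef_rot": TCP orientation; "ft_force": force on the tool from outside, world axes, zero at the start; "torque": the same for the moment, N m; "width": finger opening in m; "grip_force": force on a finger pad.
Only numpy, scipy, OpenCV 4.12 (cv2) and the standard library are available. Lean on these libraries where they do the work, as an engineer would, in place of code of your own. Each camera call takes 0.05 s, during which the arm holds its last target. There are 200 camera calls.

## Task

Croissants are finished for today and the cinnamon buns go on sale: push the open door of the light wood croissant case shut until its roller catch snaps and it is fully closed, and pull the door of the dark wood bun case open through its catch, swinging it at least 45 degrees open. Leave both doors like that.

Things in the scene. Friction and masses are not known exactly. Their poses are not given: they have to be found in the camera images.
- croissant_case: light wood pastry case with two croissants inside, fixed, 200 deep (x) x 170 wide (y) x 330 mm high. Origin under its centre; x to its back, y to its left, front faces -x. Both cases: the door's upright hinge axis is at x -107, y +81 mm; the shut door runs from it 160 mm to -y, is 14 mm thick about the axis and 8 to 326 mm high, a wood frame with a clear pane
- bun_case: dark wood pastry case with two cinnamon buns inside; size, frame and door as the croissant case. Both doors: upright round dark bar handle, 12 mm thick, 230 to 324 mm high, 142 mm from the hinge axis, bar's axis 42 mm out from the door's mid-plane (two stubs to the door at heights 248 and 312 mm). Door shut: bar at x -149, y -61 mm
- croissant_door (a joint): angle of the light case's door, rad: 0 shut, grows to 1.6 as the free edge swings towards the robot (clockwise from above). Starts 0.7 to 1.25 open. At angle t the door points from the hinge along (-sin t, -cos t) in its case's x, y; its outer face looks along (-cos t, +sin t). Swings easily and stays where left (friction 0.06 N m) above 0.15 rad; below, the catch acts
- bun_door (a joint): the same for the dark case's door; starts at 0, held by its catch. Catch of both doors, inside the top of the free edge: closing, it resists from 0.15 rad on (about 0.7 N m), and once within 0.06 rad it snaps the door to 0 and holds it; pulling open takes about 0.7 N m (5 N at the handle) until past 0.08 rad, then it springs the door outward and lets go
- glass_guard: fixed clear glass guard with black posts between robot and work; reach over it: top of panes 570, of posts 578 mm above the counter. World frame: front pane at x 0.27, y -1.09 to 0.32; side pane at y 0.32, x 0.27 to 0.68; panes 10 mm thick; posts 30 mm wide at (0.27, 0.32), (0.68, 0.32), (0.27, -0.52). Open at the back and right. The arm starts outside it, to the left

How it is judged:
By the outcome, as a careful person would: the job done as asked, in the order asked, and still so for the second after the job is handed in, with the robot touching nothing.
It also fails if it takes over 54 s, if anything falls off the work surface, if the arm or the gripper's body presses on something with over 40 N, if the wrist force passes 120 N, or if a joint passes its speed limit or range.

## Working session

There is one attempt and no reset: what is moved stays moved. The work goes in short steps, Python scripts to look and compute and a tool call to move; the robot and the scene stay as the last step left them, time stands still between calls to the robot, and variables do not carry over. Pictures are saved under pics/ and viewed, at most 10 in all, crops included, and the job is handed in when it is done.

Besides the shell and the picture viewer there is one more tool, called after "Emit:" as name(argument=value, ...) on one line, values as JSON. arm_command: Moves the arm, as the interface text tells. Its arguments: {"type":"object","properties":{"xyz":{"type":"array"},"rot":{"type":"array"},"grip":{"type":"number"},"squeeze":{"type":"number"}},"required":["xyz","rot"]}

```bash
mkdir -p pics; cat > h.py <<'E'
import numpy as np, cv2
from bench import r
def snap(n,f):
    im=r.camera(n); cv2.imwrite(f'pics/{f}.png',im[:,:,::-1]); return im
def w(n,p):
    T=np.array(r.camera_model(n)["T"]); return (T[:3,:3]@np.array(p)+T[:3,3])
def px(n,P):
    m=r.camera_model(n);T=np.array(m["T"]); c=np.linalg.inv(T)@np.append(P,1)
    return m["cx"]+m["fx"]*c[0]/-c[2], m["cy"]+m["fy"]*-c[1]/-c[2]
E
python3 - <<'E'
from h import *
for n in("side","top"):
    snap(n,n+"1")
    m=r.camera_model(n); print(n,{k:(np.round(v,3).tolist()) for k,v in m.items() if k!="name"})
    for l in("croissant_case","bun_case","croissant_door","bun_door"):
        for f in("look_for","spot_point"):
            try:
                for d in getattr(r,f)(l,n)[:2]: print(n,l,f,round(d["conf"],2),w(n,d["at"]).round(3))
            except Exception as e: print(l,f,e)
print(r.read_state())
E
```

```text
side {'fx': 369.16, 'fy': 369.16, 'cx': 317.834, 'cy': 198.22, 'T': [[0.989, -0.128, 0.068, 0.668], [0.144, 0.815, -0.561, -0.783], [0.016, 0.565, 0.825, 0.938], [0.0, 0.0, 0.0, 1.0]]}
side croissant_case look_for 0.78 [ 0.633 -0.217  0.27 ]
side croissant_case spot_point 0.56 [ 0.672 -0.187  0.002]
side bun_case look_for 0.81 [0.668 0.008 0.332]
side croissant_door look_for 0.71 [ 0.482 -0.154  0.212]
croissant_door spot_point it knows: bun_case, croissant_case, glass_guard
side bun_door look_for 0.56 [ 0.57  -0.006  0.319]
bun_door spot_point it knows: bun_case, croissant_case, glass_guard
top {'fx': 379.935, 'fy': 379.935, 'cx': 319.981, 'cy': 196.682, 'T': [[0.098, 0.768, -0.633, -0.099], [-0.995, 0.073, -0.066, -0.266], [-0.005, 0.636, 0.772, 0.891], [0.0, 0.0, 0.0, 1.0]]}
top croissant_case look_for 0.55 [ 0.621 -0.182  0.26 ]
top croissant_case spot_point 0.81 [ 0.672 -0.189 -0.002]
top bun_case look_for 0.63 [0.578 0.043 0.261]
top bun_case spot_point 0.93 [ 0.675  0.061 -0.001]
top croissant_door look_for 0.67 [ 0.427 -0.151  0.251]
croissant_door spot_point it knows: bun_ca
[... 195 characters left out ...]
442,  0.33220755, -0.0646908 ,  1.46006085,  0.02156968,
        1.34992876, -0.08850816]), 'joint_vel': array([ 1.27050185e-03, -8.44350011e-04,  7.42991711e-04,  2.18938990e-03,
       -3.18654353e-04,  1.07202291e-03,  5.16933032e-05]), 'joint_torque': array([-1.71873358e-03, -6.22889113e+01,  2.35617481e-02, -3.90063465e+01,
       -6.12966693e-02,  3.14889208e-02,  7.03481783e-05]), 'ee_pos': array([0.20418182, 0.59073721, 0.22258949]), 'eef_rot': array([ 1.65654354e-01,  9.86183874e-01,  4.65653015e-05, -1.56489005e-05]), 'ft_force': array([-0.254213  ,  0.41359963, -0.21082216]), 'torque': array([-0.02255253,  0.00768752,  0.05455881]), 'grip_force': 0.0, 'width': 0.08702856558333803}
```

View pics/side1.png

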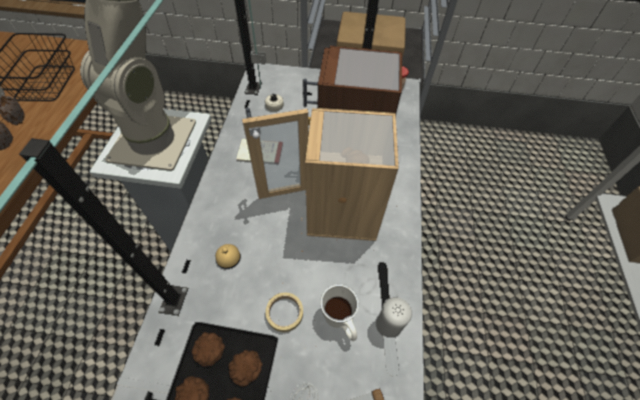

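View pics/top1.png

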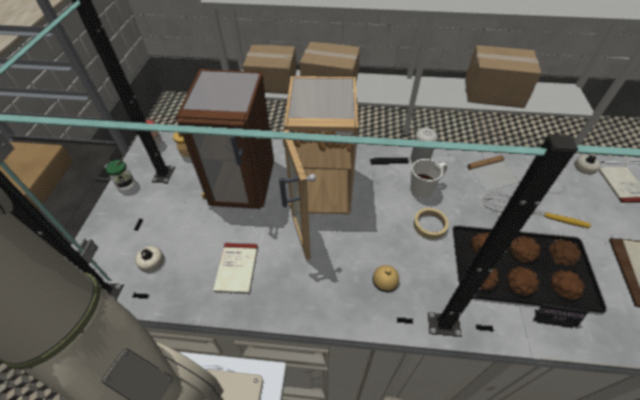

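The side picture shows the light case (roof about 307-397, 110-165) with its door open towards the robot, free edge at about (250,125)-(262,195). The dark case is behind it at about (320-405, 48-108). In the top picture the light door runs from (290,140) to (305,250), with its handle on the left at (285,190). The dark bar is at (240,145). Next I'll fit the yaw and door angle with an overlay.

```bash
cat >> h.py <<'E'
def Rz(a): return np.array([[np.cos(a),-np.sin(a),0],[np.sin(a),np.cos(a),0],[0,0,1]])
def tow(c,P): return Rz(c[2])@np.array(P,float)+np.array([c[0],c[1],0])
def door(c,t,along,out,z):  # point on door
    return tow(c,[-.107-along*np.sin(t)-out*np.cos(t), .081-along*np.cos(t)+out*np.sin(t), z])
def wire(c,t):
    L=[]
    for z in(0,.33):
        q=[tow(c,[x,y,z]) for x,y in((-.1,-.085),(.1,-.085),(.1,.085),(-.1,.085))]
        L+=[(q[i],q[(i+1)%4],(0,255,0)) for i in range(4)]
    for x,y in((-.1,-.085),(-.1,.085),(.1,-.085)): L.append((tow(c,[x,y,0]),tow(c,[x,y,.33]),(0,255,0)))
    d=[door(c,t,0,0,.008),door(c,t,.16,0,.008),door(c,t,.16,0,.326),door(c,t,0,0,.326)]
    L+=[(d[i],d[(i+1)%4],(0,0,255)) for i in range(4)]
    L.append((door(c,t,.142,.042,.23),door(c,t,.142,.042,.324),(255,255,0)))
    return L
def overlay(ims,cs,f,boxes,S=4):
    out=[]
    for n,(x0,y0,x1,y1) in boxes.items():
        im=cv2.resize(ims[n][y0:y1,x0:x1,::-1],None,fx=S,fy=S,interpolation=cv2.INTER_CUBIC)
        for c,t in cs:
            for a,b,col in wire(c,t):
                p=[tuple(int(v) for v in (np.array(px(n,q))-[x0,y0]+.5)*S) for q in(a,b)]
                cv2.line(im,p[0],p[1],col,1)
        out.append(im)
    cv2.imwrite(f'pics/{f}.png',np.hstack(out))
E
python3 - <<'E'
from h import *
ims={n:cv2.imread(f'pics/{n}1.png')[:,:,::-1] for n in("side","top")}
overlay(ims,[((.672,-.188,0),1.15),((.675,.061,0),0)],"ov1",{"side":(230,35,430,245),"top":(175,60,375,270)})
E
python3 -c "
import cv2;i=cv2.imread('pics/ov1.png');print(i.shape);cv2.imwrite('pics/ov1s.png',cv2.resize(i,(800,420),interpolation=cv2.INTER_AREA))"
```

```text
(840, 1600, 3)
```

View pics/ov1s.png

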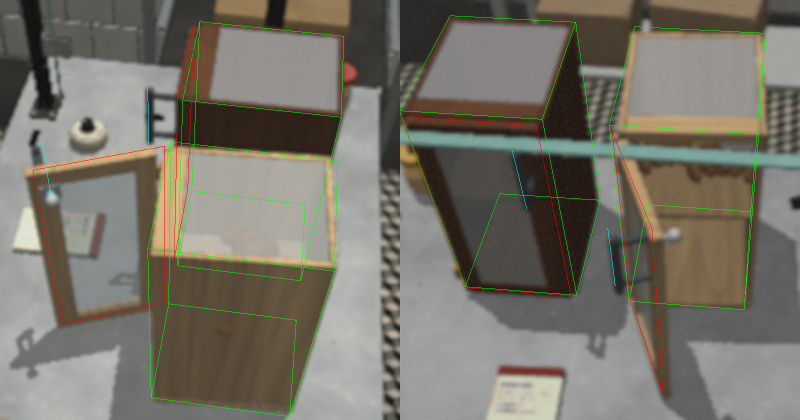

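The overlay fits to within about 1 cm with both yaws near 0 and the light door at about 1.15 rad. Next, lift clear of the guard.

Emit:
arm_command(xyz=[[0, 0, 0.04], [0, 0, 0.08], [0, 0, 0.12], [0, 0, 0.16], [0, 0, 0.2], [0, 0, 0.24], [0, 0, 0.28], [0, 0, 0.32], [0, 0, 0.36], [0, 0, 0.4], [0, 0, 0.43], [0, 0, 0.44], [0, 0, 0.44]], rot=[[0, 0, 0], [0, 0, 0], [0, 0, 0], [0, 0, 0], [0, 0, 0], [0, 0, 0], [0, 0, 0], [0, 0, 0], [0, 0, 0], [0, 0, 0], [0, 0, 0], [0, 0, 0], [0, 0, 0]])

```text
time: 1.78
ee_pos: [0.195, 0.5651, 0.5795]
eef_rot: [0.165, 0.986, 0.025, 0.004]
ft_force: [0.8, -0.4, -0.7]
width: 0.0871
grip_force: 0.0
```

```bash
python3 - <<'E'
from h import *
s=r.read_state(); print(s["time"],s["ee_pos"].round(3),s["joint_positions"].round(3))
# refine: zoomed clean crops of the handles w/ overlay for two views
ims={n:cv2.imread(f'pics/{n}1.png')[:,:,::-1] for n in("side","top")}
cs=[((.672,-.188,0),1.15),((.675,.061,0),0)]
for n in ims:
    for c,t in cs:
        print(n,[np.round(px(n,door(c,t,.142,.042,z)),1).tolist() for z in(.23,.324)], [np.round(px(n,door(c,t,.16,0,z)),1).tolist() for z in(.008,.326)])
B=[("side",(235,70,315,120)),("side",(295,65,355,115)),("top",(265,160,345,210)),("top",(210,120,290,170))]
o=[cv2.resize(ims[n][b[1]:b[3],b[0]:b[2],::-1],(400,250),interpolation=cv2.INTER_CUBIC) for n,b in B]
cv2.imwrite('pics/z.png',np.vstack([np.hstack(o[:2]),np.hstack(o[2:])]))
E
```

```text
1.7833 [0.195 0.565 0.579] [-1.506  0.367  0.361  0.683 -0.148  2.058 -0.005]
side [[255.3, 134.5], [250.5, 107.0]] [[261.0, 196.7], [245.9, 119.6]]
side [[303.8, 106.4], [303.3, 78.5]] [[316.7, 164.1], [318.4, 84.0]]
top [[282.2, 202.5], [278.4, 173.7]] [[306.0, 255.4], [300.7, 174.3]]
top [[237.8, 164.1], [230.6, 134.6]] [[260.1, 207.3], [242.6, 122.3]]
```

View pics/z.png

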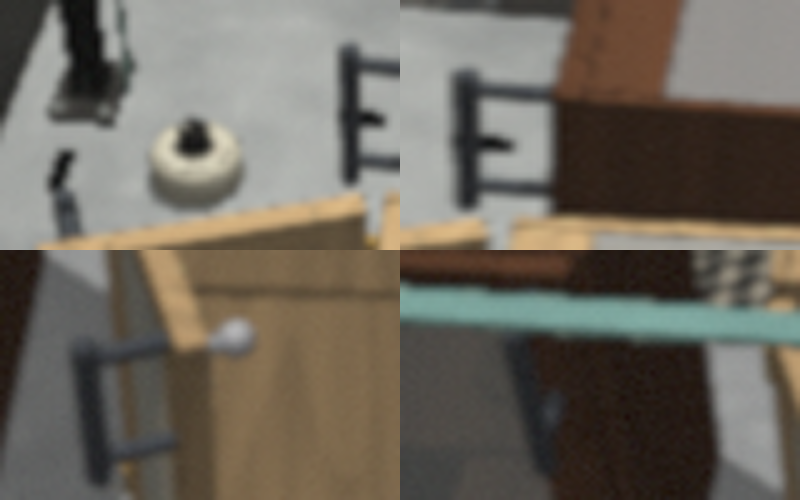

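Crops: the dark bar shows in the side view at (304.8,80)-(305.2,106) and in the top view at (233,138)-(239,164). The light bar shows in the top view at (282,179)-(285,206), with the free edge's bottom at about (308,258). The bar and the door edge are a few pixels off my guess, so I'll fit with regularisation.

```bash
python3 - <<'E'
from h import *
from scipy.optimize import least_squares as ls
def f(p,obs,x0,dark):
    c,t=p[:3],0 if dark else p[3]
    e=[]
    for n,a,o,z,u,v in obs: e+=[(q-k) for q,k in zip(px(n,door(c,t,a,o,z)),(u,v))]
    return np.r_[e,(p[0]-x0[0])/.002,(p[1]-x0[1])/.002,p[2]/.03]
L=[("top",.142,.042,.324,282,179),("top",.142,.042,.23,285,206.4),("top",.16,0,.008,308,258),("side",.16,0,.326,244,121),("side",.16,0,.008,261,197.5)]
D=[("top",.142,.042,.23,239,164),("side",.142,.042,.324,304.8,79.5),("side",.142,.042,.23,305.2,106.5)]
for o,x0,d in((L,[.672,-.188,0,1.15],0),(D,[.675,.061,0],1)):
    s=ls(f,x0,args=(o,x0,d)); p=s.x; t=0 if d else p[3]
    print(p.round(4),s.fun.round(1),"bar",door(p[:3],t,.142,.042,.28).round(4),"hinge",door(p[:3],t,0,0,.28).round(4), "doordir az",np.degrees(np.pi/2-t+p[2]) )
E
```

```text
[ 0.6689 -0.1875  0.0412  1.1711] [-0.7 -3.  -0.1 -1.6  0.3 -0.7 -0.9  0.4 -2.2  0.9 -1.6  0.3  1.4] bar [ 0.4123 -0.1336  0.28  ] hinge [ 0.5586 -0.1109  0.28  ] doordir az 25.25703140970772
[0.6765 0.0612 0.0151] [-0.1 -0.5 -0.7 -0.4 -0.6  0.5  0.7  0.1  0.5] bar [ 0.5284 -0.0021  0.28  ] hinge [0.5682 0.1405 0.28  ] doordir az 90.86536742894788
```

Emit:
arm_command(xyz=[[-0.01, -0.04, 0.02], [-0.02, -0.08, 0.04], [-0.03, -0.1, 0.07], [-0.03, -0.11, 0.09], [-0.03, -0.11, 0.1], [-0.03, -0.11, 0.1]], rot=[[0, 0, 0], [0, 0, 0], [0, 0, 0], [0, 0, 0], [0, 0, 0], [0, 0, 0]])

```text
time: 2.28
ee_pos: [0.1647, 0.4529, 0.6279]
eef_rot: [0.165, 0.985, 0.049, 0.007]
ft_force: [0.9, -0.8, 0.2]
width: 0.0868
grip_force: 0.0
```

Emit:
arm_command(xyz=[[0.038, -0.018, 0.0], [0.075, -0.037, 0.0], [0.11, -0.06, 0.0], [0.143, -0.085, 0.0], [0.174, -0.114, 0.0], [0.203, -0.144, 0.0], [0.228, -0.178, 0.0], [0.251, -0.213, 0.0], [0.27, -0.25, 0.0], [0.286, -0.289, 0.0], [0.299, -0.329, 0.0], [0.3, -0.371, 0.0], [0.298, -0.413, 0.0], [0.295, -0.453, 0.0], [0.288, -0.493, 0.0], [0.273, -0.53, 0.0], [0.255, -0.565, 0.0], [0.247, -0.587, 0.0], [0.247, -0.587, 0.0], [0.247, -0.587, 0.0]], rot=[[0, 0, -0.045], [0, 0, -0.09], [0, 0, -0.134], [0, 0, -0.18], [0, 0, -0.223], [0, 0, -0.268], [0, 0, -0.312], [0, 0, -0.357], [0, 0, -0.4], [0, 0, -0.446], [0, 0, -0.49], [0, 0, -0.535], [0, 0, -0.58], [0, 0, -0.624], [0, 0, -0.67], [0, 0, -0.714], [0, 0, -0.758], [0, 0, -0.803], [0, 0, -0.803], [0, 0, -0.803]])

```text
time: 3.95
ee_pos: [0.4126, -0.1304, 0.6214]
eef_rot: [0.537, 0.842, 0.042, 0.03]
ft_force: [-0.3, 0.2, 0.6]
width: 0.0869
grip_force: 0.0
```

```bash
cat >> h.py <<'E'
from scipy.spatial.transform import Rotation as Ro
def st(barxy=None,az=None):
    s=r.read_state(); R=Ro.from_quat(s["eef_rot"]).as_matrix(); y=np.degrees(np.arctan2(R[1,1],R[0,1]))
    # turn taking tool to straight down with closing line az
    if az is not None:
        a=np.radians(az); Y=np.array([np.cos(a),np.sin(a),0]); 
        if Y@R[:,1]<0: Y=-Y
        Z=np.array([0,0,-1.]); G=np.c_[np.cross(Y,Z),Y,Z]; print("rotvec to goal",Ro.from_matrix(G@R.T).as_rotvec().round(3))
    if barxy is not None: print("shift",(np.array(barxy)-s["ee_pos"]).round(4))
    print("t",round(s["time"],2),"tcp",s["ee_pos"].round(4),"toolz",R[:,2].round(3),"y az",y.round(1),"q",s["joint_positions"].round(3),"F",s["ft_force"].round(1),"w",s["width"].round(3))
E
python3 - <<'E'
from h import *
st([.412,-.134,.285],25.3)
im={n:snap(n,n+"2") for n in("side","top")}
cv2.imwrite('pics/both2.png',np.hstack([im["side"][:260,60:460,::-1],im["top"][30:290,100:500,::-1]]))
E
```

```text
rotvec to goal [-0.04   0.096  0.005]
shift [-0.0006 -0.0036 -0.3364]Traceback (most recent call last):
  File "<stdin>", line 2, in <module>
  File "h.py", line 43, in st
    print("t",round(s["time"],2),"tcp",s["ee_pos"].round(4),"toolz",R[:,2].round(3),"y az",y.round(1),"q",s["joint_positions"].round(3),"F",s["ft_force"].round(1),"w",s["width"].round(3))
                                                                                                                                                                       ^^^^^^^^^^^^^^^^
AttributeError: 'float' object has no attribute 'round'
```

Emit:
arm_command(xyz=[[0, 0, -0.035], [0, 0, -0.07], [0, 0, -0.11], [0, 0, -0.15], [0, 0, -0.19], [0, -0.002, -0.22], [0, -0.003, -0.23], [0, -0.003, -0.23]], rot=[[0, 0, 0], [-0.01, 0.025, 0], [-0.02, 0.05, 0], [-0.03, 0.075, 0], [-0.04, 0.096, 0], [-0.04, 0.096, 0], [-0.04, 0.096, 0], [-0.04, 0.096, 0]])

```text
time: 4.62
ee_pos: [0.4127, -0.1318, 0.3897]
eef_rot: [0.536, 0.844, -0.001, -0.002]
ft_force: [0.6, -0.6, -0.2]
width: 0.0869
grip_force: 0.0
```

```bash
sed -i 's/s\["width"\].round(3)/round(float(s["width"]),3)/' h.py
python3 - <<'E'
from h import *
st([.412,-.134,.285],25.3)
im={n:snap(n,n+"2") for n in("side","top")}
cv2.imwrite('pics/both2.png',np.hstack([im["side"][:260,60:460,::-1],im["top"][30:290,100:500,::-1]]))
E
```

```text
rotvec to goal [ 0.    -0.004  0.002]
shift [-0.0007 -0.0022 -0.1047]
t 4.62 tcp [ 0.4127 -0.1318  0.3897] toolz [-0.004 -0.    -1.   ] y az 25.2 q [-0.199 -0.159  0.348  1.635  0.055  1.66   0.589] F [ 0.6 -0.6 -0.2] w 0.087
```

View pics/both2.png

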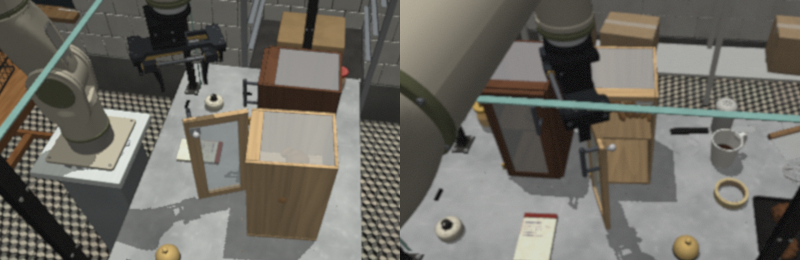

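The side view shows the gripper above the light door's bar, and the top view has it over (180,110) in the crop with the door below. The clearances look fine, so I'll descend onto the bar.

Emit:
arm_command(xyz=[[0, -0.001, -0.03], [0, -0.002, -0.06], [0, -0.002, -0.085], [0, -0.002, -0.1], [0, -0.002, -0.107], [0, -0.002, -0.107]], rot=[[0, 0, 0], [0, 0, 0], [0, 0, 0], [0, 0, 0], [0, 0, 0], [0, 0, 0]])

```text
time: 5.22
ee_pos: [0.4143, -0.1343, 0.2854]
eef_rot: [0.536, 0.844, 0.0, 0.0]
ft_force: [0.1, -0.0, 0.4]
width: 0.0873
grip_force: 0.0
```

Emit:
arm_command(xyz=[[0, 0, 0], [0, 0, 0], [0, 0, 0], [0, 0, 0], [0, 0, 0], [0, 0, 0], [0, 0, 0], [0, 0, 0]], rot=[[0, 0, 0], [0, 0, 0], [0, 0, 0], [0, 0, 0], [0, 0, 0], [0, 0, 0], [0, 0, 0], [0, 0, 0]], grip=0, squeeze=20)

```text
time: 5.88
ee_pos: [0.4139, -0.1344, 0.2848]
eef_rot: [0.537, 0.844, 0.001, 0.0]
ft_force: [0.7, -0.4, 0.1]
width: 0.0413
grip_force: 0.0
```

```bash
python3 - <<'E'
from h import *
st()
s=r.read_state(); print(s["grip_force"])
E
```

```text
t 5.88 tcp [ 0.4139 -0.1344  0.2848] toolz [ 0.001  0.001 -1.   ] y az 25.1 q [-0.192 -0.151  0.362  1.843  0.053  1.44   0.597] F [ 0.7 -0.4  0.1] w 0.041
0.0
```

Emit:
arm_command(xyz=[[0, 0, 0], [0, 0, 0], [0, 0, 0], [0, 0, 0], [0, 0, 0], [0, 0, 0], [0, 0, 0], [0, 0, 0]], rot=[[0, 0, 0], [0, 0, 0], [0, 0, 0], [0, 0, 0], [0, 0, 0], [0, 0, 0], [0, 0, 0], [0, 0, 0]])

```text
time: 6.55
ee_pos: [0.4117, -0.135, 0.2846]
eef_rot: [0.537, 0.844, -0.001, -0.002]
ft_force: [-12.1, -1.2, 6.7]
width: 0.0113
grip_force: 20.0
```

```bash
python3 - <<'E'
from h import *
st()
s=r.read_state(); print(s["grip_force"])
p=s["ee_pos"][:2]; rad=np.hypot(.142,.042)
for nm,H in(("fit",[.5586,-.1109]),("spot yaw0",[.565,-.107])):
    print(nm,"radius",np.linalg.norm(p-H),"want",rad)
H=np.array([.5605,-.110]);v=p-H
th=np.arctan2(v[1],v[0])
for k in range(0,14):
    a=k*.0873  # rotate ccw (closing)
    q=H+Rz(a)[:2,:2]@v; print(k,(q-p).round(3),round(a,3))
E
```

```text
t 6.55 tcp [ 0.4117 -0.135   0.2846] toolz [-0.004  0.001 -1.   ] y az 25.0 q [-0.192 -0.152  0.363  1.844  0.054  1.444  0.597] F [-12.1  -1.2   6.7] w 0.011
19.977386346226922
fit radius 0.14885361167332342 want 0.14808105888330214
spot yaw0 radius 0.15582681543657753 want 0.14808105888330214
0 [0. 0.] 0.0
1 [ 0.003 -0.013] 0.087
2 [ 0.007 -0.025] 0.175
3 [ 0.012 -0.038] 0.262
4 [ 0.018 -0.049] 0.349
5 [ 0.025 -0.061] 0.436
6 [ 0.032 -0.071] 0.524
7 [ 0.041 -0.081] 0.611
8 [ 0.051 -0.09 ] 0.698
9 [ 0.061 -0.098] 0.786
10 [ 0.072 -0.105] 0.873
11 [ 0.084 -0.111] 0.96
12 [ 0.096 -0.116] 1.048
13 [ 0.109 -0.12 ] 1.135
```

Emit:
arm_command(xyz=[[0.003, -0.013, 0], [0.007, -0.025, 0], [0.012, -0.038, 0], [0.018, -0.049, 0], [0.025, -0.061, 0], [0.032, -0.071, 0], [0.041, -0.081, 0], [0.051, -0.09, 0], [0.061, -0.098, 0], [0.072, -0.105, 0], [0.072, -0.105, 0], [0.072, -0.105, 0]], rot=[[0, 0, 0.087], [0, 0, 0.175], [0, 0, 0.262], [0, 0, 0.349], [0, 0, 0.436], [0, 0, 0.524], [0, 0, 0.611], [0, 0, 0.698], [0, 0, 0.786], [0, 0, 0.873], [0, 0, 0.873], [0, 0, 0.873]])

```text
time: 7.55
ee_pos: [0.4835, -0.2449, 0.2848]
eef_rot: [0.132, 0.991, -0.003, -0.002]
ft_force: [-9.1, -14.6, 1.0]
width: 0.0113
grip_force: 20.0
```

```bash
python3 - <<'E'
from h import *
st(); s=r.read_state(); print(s["grip_force"])
p=s["ee_pos"][:2];a=np.array([.4117,-.135]);R=np.hypot(.142,.042)
m=(a+p)/2;d=p-a;L=np.linalg.norm(d);n=np.array([-d[1],d[0]])/L
H=m+n*np.sqrt(R*R-L*L/4);print("hinge",H.round(4),"rot",2*np.arcsin(L/2/R))
v=p-H
for k in range(0,9):
    q=H+Rz(k*.05)[:2,:2]@v; print(k*.05,(q-p).round(3))
E
```

```text
t 7.55 tcp [ 0.4835 -0.2449  0.2848] toolz [-0.004 -0.005 -1.   ] y az 74.8 q [-0.112  0.119  0.544  1.609 -0.056  1.432  1.742] F [ -9.1 -14.6   1. ] w 0.011
19.974697205470875
hinge [ 0.5587 -0.1174] rot 0.9187453984989867
0.0 [0. 0.]
0.05 [ 0.006 -0.004]
0.1 [ 0.013 -0.007]
0.15000000000000002 [ 0.02 -0.01]
0.2 [ 0.027 -0.012]
0.25 [ 0.034 -0.015]
0.30000000000000004 [ 0.041 -0.017]
0.35000000000000003 [ 0.048 -0.018]
0.4 [ 0.056 -0.019]
```

Emit:
arm_command(xyz=[[0.006, -0.003, 0], [0.013, -0.006, 0], [0.02, -0.009, 0], [0.027, -0.011, 0], [0.034, -0.013, 0], [0.034, -0.013, 0], [0.034, -0.013, 0]], rot=[[0, 0, 0.05], [0, 0, 0.1], [0, 0, 0.15], [0, 0, 0.2], [0, 0, 0.25], [0, 0, 0.25], [0, 0, 0.25]])

```text
time: 8.13
ee_pos: [0.5174, -0.2594, 0.2848]
eef_rot: [0.009, 1.0, -0.004, -0.001]
ft_force: [-5.8, -21.1, -0.8]
width: 0.0112
grip_force: 20.0
```

Emit:
arm_command(xyz=[[0.003, -0.003, 0], [0.006, -0.005, 0], [0.009, -0.006, 0], [0.009, -0.006, 0], [0.009, -0.006, 0]], rot=[[0, 0, 0.02], [0, 0, 0.04], [0, 0, 0.05], [0, 0, 0.05], [0, 0, 0.05]])

```text
time: 8.55
ee_pos: [0.5278, -0.2622, 0.2848]
eef_rot: [-0.018, 1.0, -0.002, -0.001]
ft_force: [-2.1, -10.8, -0.2]
width: 0.0113
grip_force: 20.0
```

Emit:
arm_command(xyz=[[0.002, -0.001, 0], [0.004, -0.001, 0], [0.004, -0.001, 0], [0.004, -0.001, 0]], rot=[[0, 0, 0], [0, 0, 0], [0, 0, 0], [0, 0, 0]])

```text
time: 8.88
ee_pos: [0.5289, -0.2624, 0.2847]
eef_rot: [-0.018, 1.0, -0.0, -0.004]
ft_force: [-18.0, -3.3, 7.2]
width: 0.0116
grip_force: 20.0
```

```bash
python3 - <<'E'
from h import *
st()
s=r.read_state(); print(s["torque"].round(2))
im={n:snap(n,n+"3") for n in("side","top")}
a=im["side"][:250,150:450,::-1];b=im["top"][40:290,150:450,::-1]
cv2.imwrite('pics/both3.png',cv2.resize(np.hstack([a,b]),(800,333),interpolation=cv2.INTER_CUBIC))
E
```

```text
t 8.88 tcp [ 0.5289 -0.2624  0.2847] toolz [-0.007 -0.001 -1.   ] y az 92.0 q [-0.05   0.247  0.529  1.479 -0.121  1.455  2.086] F [-18.   -3.3   7.2] w 0.012
[-0.97  3.89  0.02]
```

View pics/both3.png

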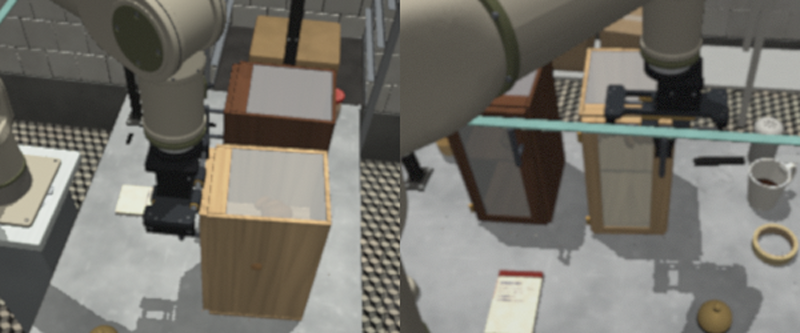

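Both views show the light door flush with the case front. It moved only 1 mm under an 18 N push, so it is against the stop. Relax the push, release and lift.

Emit:
arm_command(xyz=[[-0.002, 0, 0], [-0.002, 0, 0], [-0.002, 0, 0], [-0.002, 0, 0], [-0.002, 0, 0], [-0.002, 0, 0], [-0.002, 0, 0]], rot=[[0, 0, 0], [0, 0, 0], [0, 0, 0], [0, 0, 0], [0, 0, 0], [0, 0, 0], [0, 0, 0]], grip=0.7)

```text
time: 9.57
ee_pos: [0.5311, -0.2592, 0.2847]
eef_rot: [-0.02, 1.0, 0.0, -0.0]
ft_force: [0.1, -0.2, 0.7]
width: 0.05
grip_force: 0.0
```

Emit:
arm_command(xyz=[[-0.002, 0, 0.03], [-0.002, 0, 0.06], [-0.002, 0, 0.09], [-0.002, 0, 0.11], [-0.002, 0, 0.11], [-0.002, 0, 0.11]], rot=[[0, 0, 0], [0, 0, 0], [0, 0, 0], [0, 0, 0], [0, 0, 0], [0, 0, 0]])

```text
time: 10.07
ee_pos: [0.5293, -0.2596, 0.3956]
eef_rot: [-0.02, 1.0, 0.0, 0.001]
ft_force: [1.0, 0.1, -0.8]
width: 0.0609
grip_force: 0.0
```

```bash
python3 - <<'E'
from h import *
st([.5284,-.002,.285],90.9)
im=snap("side","side4")
for l in("croissant_door","bun_door"):
    for d in r.look_for(l,"side")[:2]: print(l,round(d["conf"],2),w("side",d["at"]).round(3))
im2=snap("top","top4")
a=im[20:220,200:440,::-1];b=im2[60:260,170:410,::-1]
cv2.imwrite('pics/both4.png',cv2.resize(np.hstack([a,b]),(800,333),interpolation=cv2.INTER_CUBIC))
E
```

```text
rotvec to goal [-0.     0.001 -0.025]
shift [-0.0009  0.2576 -0.1106]
t 10.07 tcp [ 0.5293 -0.2596  0.3956] toolz [ 0.001  0.    -1.   ] y az 92.3 q [-0.044  0.236  0.541  1.264 -0.122  1.673  2.083] F [ 1.   0.1 -0.8] w 0.061
croissant_door 0.71 [ 0.562 -0.269  0.296]
bun_door 0.69 [ 0.568 -0.007  0.317]
```

View pics/both4.png

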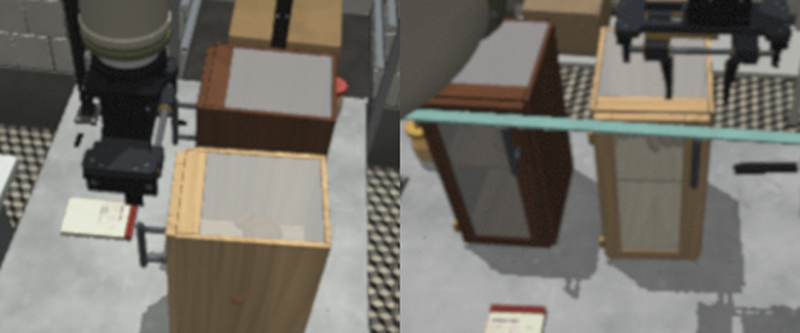

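The light door sits flush in both views, and its bar at (145,240) in the left crop is clear of the fingers. Next, move over the dark bar and descend.

Emit:
arm_command(xyz=[[0, 0.03, 0], [0, 0.07, 0], [0, 0.11, 0], [0, 0.15, 0], [0, 0.19, 0], [-0.001, 0.225, 0], [-0.001, 0.25, 0], [-0.001, 0.258, 0], [-0.001, 0.258, 0], [-0.001, 0.258, 0]], rot=[[0, 0, 0], [0, 0, 0], [0, 0, -0.01], [0, 0, -0.02], [0, 0, -0.025], [0, 0, -0.025], [0, 0, -0.025], [0, 0, -0.025], [0, 0, -0.025], [0, 0, -0.025]], grip=1)

```text
time: 11.1
ee_pos: [0.5278, -0.0022, 0.3943]
eef_rot: [-0.008, 1.0, 0.0, -0.001]
ft_force: [0.2, -0.7, 0.7]
width: 0.0869
grip_force: 0.0
```

Emit:
arm_command(xyz=[[0, 0, -0.03], [0, 0, -0.06], [0, 0, -0.085], [0, 0, -0.1], [0, 0, -0.111], [0, 0, -0.111]], rot=[[0, 0, 0], [0, 0, 0], [0, 0, 0], [0, 0, 0], [0, 0, 0], [0, 0, 0]])

```text
time: 11.6
ee_pos: [0.527, -0.0032, 0.2817]
eef_rot: [-0.006, 1.0, 0.0, -0.002]
ft_force: [0.1, 0.0, -0.9]
width: 0.0873
grip_force: 0.0
```

Emit:
arm_command(xyz=[[0, 0, 0], [0, 0, 0], [0, 0, 0], [0, 0, 0], [0, 0, 0], [0, 0, 0], [0, 0, 0], [0, 0, 0], [0, 0, 0], [0, 0, 0], [0, 0, 0], [0, 0, 0], [0, 0, 0], [0, 0, 0], [0, 0, 0]], rot=[[0, 0, 0], [0, 0, 0], [0, 0, 0], [0, 0, 0], [0, 0, 0], [0, 0, 0], [0, 0, 0], [0, 0, 0], [0, 0, 0], [0, 0, 0], [0, 0, 0], [0, 0, 0], [0, 0, 0], [0, 0, 0], [0, 0, 0]], grip=0, squeeze=30)

```text
time: 12.85
ee_pos: [0.5277, -0.0023, 0.2838]
eef_rot: [-0.007, 1.0, -0.0, -0.0]
ft_force: [-0.3, -4.9, 0.2]
width: 0.0106
grip_force: 30.0
```

```bash
python3 - <<'E'
from h import *
st(); s=r.read_state(); print(s["grip_force"])
p=s["ee_pos"][:2]; y=.008
H=p+Rz(y)[:2,:2]@np.array([.042,.142]); print(H); v=p-H
for k in range(0,14):
    a=-k*.08; print(round(a,3),(H+Rz(a)[:2,:2]@v-p).round(3))
E
```

```text
t 12.85 tcp [ 0.5277 -0.0023  0.2838] toolz [-0.001 -0.    -1.   ] y az 90.8 q [-0.388  0.082  0.328  1.637 -0.027  1.428  1.528] F [-0.3 -4.9  0.2] w 0.011
29.99700068263337
[0.56861109 0.14002943]
0.0 [0. 0.]
-0.08 [-0.011  0.004]
-0.16 [-0.022  0.008]
-0.24 [-0.033  0.014]
-0.32 [-0.043  0.02 ]
-0.4 [-0.052  0.027]
-0.48 [-0.061  0.035]
-0.56 [-0.069  0.043]
-0.64 [-0.077  0.053]
-0.72 [-0.084  0.062]
-0.8 [-0.09   0.072]
-0.88 [-0.095  0.083]
-0.96 [-0.099  0.094]
-1.04 [-0.103  0.106]
```

Emit:
arm_command(xyz=[[-0.005, 0.002, 0], [-0.011, 0.004, 0], [-0.016, 0.006, 0], [-0.022, 0.008, 0], [-0.033, 0.014, 0], [-0.043, 0.02, 0], [-0.043, 0.02, 0]], rot=[[0, 0, -0.04], [0, 0, -0.08], [0, 0, -0.12], [0, 0, -0.16], [0, 0, -0.24], [0, 0, -0.32], [0, 0, -0.32]])

```text
time: 13.43
ee_pos: [0.4832, 0.019, 0.2837]
eef_rot: [0.154, 0.988, 0.0, -0.001]
ft_force: [-3.4, -4.9, -0.6]
width: 0.0109
grip_force: 30.0
```

Emit:
arm_command(xyz=[[-0.009, 0.007, 0], [-0.018, 0.015, 0], [-0.026, 0.023, 0], [-0.034, 0.033, 0], [-0.041, 0.042, 0], [-0.047, 0.052, 0], [-0.052, 0.063, 0], [-0.056, 0.074, 0], [-0.06, 0.086, 0], [-0.06, 0.086, 0], [-0.06, 0.086, 0]], rot=[[0, 0, -0.08], [0, 0, -0.16], [0, 0, -0.24], [0, 0, -0.32], [0, 0, -0.4], [0, 0, -0.48], [0, 0, -0.56], [0, 0, -0.64], [0, 0, -0.72], [0, 0, -0.72], [0, 0, -0.72]])

```text
time: 14.35
ee_pos: [0.4245, 0.1049, 0.2837]
eef_rot: [0.488, 0.873, 0.0, -0.0]
ft_force: [-3.3, -1.4, 0.1]
width: 0.0112
grip_force: 30.0
```

Emit:
arm_command(xyz=[[0, 0, 0], [0, 0, 0], [0, 0, 0], [0, 0, 0], [0, 0, 0], [0, 0, 0], [0, 0, 0], [0, 0, 0]], rot=[[0, 0, 0], [0, 0, 0], [0, 0, 0], [0, 0, 0], [0, 0, 0], [0, 0, 0], [0, 0, 0], [0, 0, 0]], grip=0.8)

```text
time: 15.02
ee_pos: [0.4249, 0.1046, 0.2838]
eef_rot: [0.49, 0.872, 0.001, 0.0]
ft_force: [0.5, 0.0, 0.4]
width: 0.0567
grip_force: 0.0
```

Emit:
arm_command(xyz=[[0, 0, 0.03], [0, 0, 0.06], [0, 0, 0.1], [0, 0, 0.14], [0, 0, 0.18], [0, 0, 0.2], [0, 0, 0.2], [0, 0, 0.2]], rot=[[0, 0, 0], [0, 0, 0], [0, 0, 0], [0, 0, 0], [0, 0, 0], [0, 0, 0], [0, 0, 0], [0, 0, 0]])

```text
time: 15.68
ee_pos: [0.4253, 0.1048, 0.4845]
eef_rot: [0.49, 0.872, 0.001, 0.001]
ft_force: [-0.2, 0.4, -1.0]
width: 0.0695
grip_force: 0.0
```

```bash
python3 - <<'E'
from h import *
st()
im={n:snap(n,n+"5") for n in("side","top")}
cs=[((.6765,.0612,.01),1.04),((.673,-.19,.02),0)]
overlay(im,cs,"ov5",{"side":(220,30,420,240),"top":(170,60,370,270)},2)
E
```

```text
t 15.68 tcp [0.4253 0.1048 0.4845] toolz [ 0.002  0.002 -1.   ] y az 31.3 q [-0.503 -0.093  0.142  1.39   0.013  1.841  0.187] F [-0.2  0.4 -1. ] w 0.07
```

View pics/ov5.png

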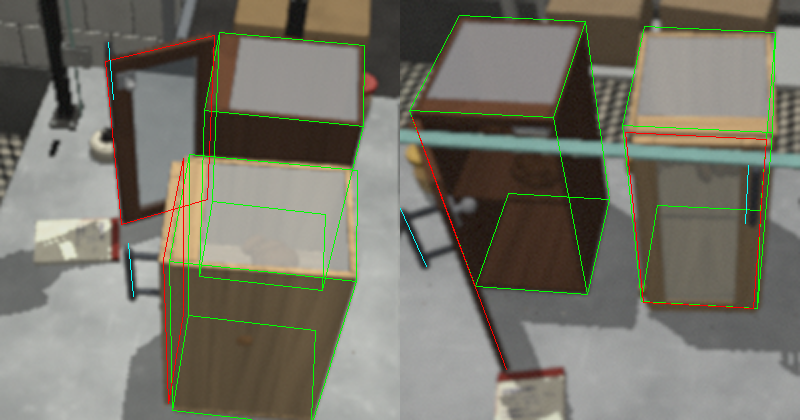

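The overlay shows the dark door open at about 1.04 rad (60 degrees), matching the predicted lines. The light door lies flush in its shut position, and the gripper is clear of everything.

```bash
python3 -c "
from bench import r
print(r.close_job())"
```

```text
the job is handed in; nothing more can be done
None
```

The light wood croissant case's door is shut on its catch and the dark wood bun case's door is open about 60 degrees; I handed the job in at about 16 s with the gripper clear of both.

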